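# Close and pin two sample cases with their own lids and pins

### The job

Close both sample cases for transport: put the lid of the same colour down fully on each case with its ear over the case's ear, then push the locking pin of that colour all the way through both ears. The white lid belongs to neither; leave it, the wash bottle and the beaker where they stand.

Things in the scene. Friction and masses are not known exactly. Their poses are not given: they have to be found in the camera images.
- blue_case: blue open case fixed to the worktop, 90x70x44 mm (x, y, z), walls 4; foam and vials inside stay below the lid's feet. At rim height an ear 30 long, 34 wide, 8 thick stands out at its -x end with a 16 mm through hole, open below. Origin: centre of the underside; yaw within 0.6 of 0. Its lid lies on the rim, same yaw, ear over ear: lid origin then 35 mm above case origin
- blue_case_hole (a point): centre of the hole in the blue case's ear, on its upper face; 61 mm from the case origin along case -x, 44 mm above the worktop
- blue_lid: loose blue lid of the blue case, feet down, yaw within 0.8 of 0; plate 90x70 mm (x, y), 6 thick, on 4 round-ended corner feet 9 long (1 mm play in the case). Ear 30 long, 34 wide at its -x end, with a 16 mm hole. Black grip bar amid: 40 along x, 12 along y, 30 high. Origin: plate centre, at the feet's ends; plate underside 9 mm, top 15, bar top 45 above it. 0.06-0.13 kg
- blue_lid_hole (a point): centre of the hole in the blue lid's ear, on its lower face; 61 mm from the lid origin along lid -x
- blue_pin: loose upright locking pin, 0.04 kg: steel shank 12 mm dia., 26 long, rounded tip; above it a steel collar 25 dia., 4 thick, then the round blue head 18 dia., 26 high. Origin: on the axis at the collar's underside; z up along the axis. Stands in either hole of the pin stand, collar on the stand's top (34 mm above the worktop)
- orange_case: orange open case fixed to the worktop, 70x54x38 mm (x, y, z), walls 4; foam and vials inside stay below the lid's feet. At rim height an ear 26 long, 28 wide, 8 thick stands out at its -x end with a 12 mm through hole, open below. Origin: centre of the underside; yaw within 0.6 of 0. Its lid lies on the rim, same yaw, ear over ear: lid origin then 29 mm above case origin
- orange_case_hole (a point): centre of the hole in the orange case's ear, on its upper face; 49 mm from the case origin along case -x, 38 mm above the worktop
- orange_lid: loose orange lid of the orange case, feet down, yaw within 0.8 of 0; plate 70x54 mm (x, y), 6 thick, on 4 round-ended corner feet 9 long (1 mm play in the case). Ear 26 long, 28 wide at its -x end, with a 12 mm hole. Black grip bar amid: 40 along x, 12 along y, 30 high. Origin: plate centre, at the feet's ends; plate underside 9 mm, top 15, bar top 45 above it. 0.06-0.13 kg
- orange_lid_hole (a point): centre of the hole in the orange lid's ear, on its lower face; 49 mm from the lid origin along lid -x
- orange_pin: loose upright locking pin, 0.04 kg: steel shank 8 mm dia., 26 long, rounded tip; above it a steel collar 21 dia., 4 thick, then the round orange head 14 dia., 26 high. Origin: on the axis at the collar's underside; z up along the axis. Stands in either hole of the pin stand, collar on the stand's top (34 mm above the worktop)
- pin_stand: fixed aluminium block 44 x 100 x 34 mm (x, y, z) on a dark 4 mm base plate 60 x 116 mm, with two 14 mm through holes at y = +24 and -24 mm, in which the pins stand. Origin: centre of its underside; yaw within 0.7 rad of 0.
- spare_lid: loose white lid (no case here; bystander), feet down, yaw within 0.8 of 0; plate 80x62 mm (x, y), 6 thick, on 4 round-ended corner feet 9 long (1 mm play in the case). Ear 28 long, 30 wide at its -x end, with a 14 mm hole. Black grip bar amid: 40 along x, 12 along y, 30 high. Origin: plate centre, at the feet's ends; plate underside 9 mm, top 15, bar top 45 above it.
- wash_bottle: standing white wash bottle with a red spout, loose, 108 x 62 mm and 185 mm high; bystander. Origin: centre of its underside.
- beaker: small standing clear beaker, loose, 52 mm across, 70 mm high; bystander. Origin: centre of its underside.

How it is judged (in metres and radians):
At the end, for the whole second after the job is handed in: Each case carries its own-coloured lid flat (0.06 rad), within 5 mm in place and holes, at most 3 mm off seated; the pin of that colour stands through both ears, within 6 mm of the case hole, collar at most 3 mm off the ear, tilt under 0.12 rad; all at rest (horizontal distance between blue_case and blue_lid below 0.005 m and horizontal distance between blue_case_hole and blue_lid_hole below 0.005 m and z of blue_lid in the frame of blue_case below 0.038 m and angle between each of blue_lid, orange_lid's own z axis and vertical below 0.06 rad and horizontal distance between blue_pin and blue_case_hole below 0.006 m and z of blue_pin in the frame of blue_case between 0.047 and 0.053 m and angle between each of blue_pin, orange_pin's own z axis and vertical below 0.12 rad and linear speed of each of blue_lid, blue_pin, orange_lid, orange_pin below 0.02 m/s and horizontal distance between orange_case and orange_lid below 0.005 m and horizontal distance between orange_case_hole and orange_lid_hole below 0.005 m and z of orange_lid in the frame of orange_case below 0.032 m and horizontal distance between orange_pin and orange_case_hole below 0.006 m and z of orange_pin in the frame of orange_case between 0.041 and 0.047 m); the robot touches nothing.
It fails at once if the white spare lid is shifted by more than 30 mm (distance of spare_lid from where it was at the start of the episode above 0.03 m).
It fails at once if the wash bottle is shifted by more than 30 mm or tipped (distance of wash_bottle from where it was at the start of the episode above 0.03 m or angle between wash_bottle's own z axis and vertical above 0.5 rad).
It fails at once if the beaker is shifted by more than 30 mm or tipped (distance of beaker from where it was at the start of the episode above 0.03 m or angle between beaker's own z axis and vertical above 0.5 rad).
It also fails if it takes over 72 s, if anything falls off the work surface, if the arm or the gripper's body presses on something with over 40 N, if the wrist force passes 120 N, or if a joint passes its speed limit or range.

### The arm

A 6-joint arm with a two-finger parallel gripper is mounted at the origin on a cart in front of the work surface, level with it; the furniture and walls round the work are solid. World frame = base frame: x ahead of the robot, y to its left, z up, the work surface at z = 0. Lengths are in m, angles in degrees, forces in N, time in s.
With the tool pointing down it reaches from about 0.4 to 0.825 m from the base axis. Payload 7 kg.
Tool frame: the origin (TCP) lies on the centre line of the jaws, within the pads' length; the fingertips stand 19 mm ahead of it and the grasp point (between the pads) is the TCP (r.tip_extent is the distance from the TCP to the fingertips, in m); z points along the fingers, y is the line along which they close (so a half turn about z gives the same grasp; the last joint's range is limited). The gripper opens to 88 mm and grips with 3 to 60 N. Pads are 19 mm wide; open, the fingers measure 130 mm over their backs; the gripper's body (78 mm by 193 mm) begins 47 mm behind the grasp point.
Start: joints at [85.033, 20.546, 0.682, 0, -70.136, -16.507], TCP at [0.247, 0.628, 0.225] pointing down, gripper open.
Joint ranges: [-176.03, 176.03], [-82.01, 121.73], [-58.28, 71.71], [-173.87, 95.51], [-174.79, -0.11], [-173.66, 173.66]. Speed limits (degrees/s): [136.94, 136.94, 172.46, 180, 180, 180].

### API

Orientations are given as [roll, pitch, yaw] about the fixed x, y, z axes, in that order (R = Rz(yaw) Ry(pitch) Rx(roll)).
In Python, from plant import r gives the robot as it stands. The module is installed in compiled form; this text tells all that it offers.
- The arm moves only by the tool jog_arm, never from a script. Its argument "deltas" is a list that holds one entry, the list of rows, each a list of 5 numbers: the opening, from -1 (shut) to 1 (fully open), then the shift along the world's x, y, z in cm, then the turn about the world's z in rad. In form: [[[claw, dx, dy, dz, turn], ...]]. A call has 1 to 8 rows; each row shifts and turns the commanded pose from where the row before left it; what a row does not reach is not made up. A row lasts 1/8 s, in which the tool goes at most 62.5 mm and 10.7 degrees, less where a joint would pass 70% of its speed; a pose out of reach is approached as far as the arm can. A call with a gripper value outside its range is refused whole. The fingers move at their own pace and stop on an object; "force" is the grip in N (left out, the last holds). Time passes only in rows, so rows that do not move let the fingers close. It gives the time, the measured TCP pose, the force, the opening and the grip force at its end, in the units of the state.
- r.get_state(): the state, without advancing time (a new reading comes with each control period).
- r.capture(name): name is "scene" or "top"; returns the picture (420x560x3 uint8, blue, green, red); there is no depth.
- r.camera_info(name): a dict with "fx", "fy", "cx", "cy" (pixels), "k1" (the pictures are not rectified: a ray, as slopes to the right and down, at radius r is drawn at 1 + k1 r^2 times it, then the intrinsics apply), "view" (4x4, takes a point from world to camera coordinates). Camera axes: x right, y up, looking along -z (the intrinsics and any distortion apply to the point x, -y, -z); pixel columns grow to the right and rows downward; lengths in m; the calibration is good to about 2 mm. A picture is of the moment at which its call begins. camera_info takes no time and is no camera call.
- r.close_job(): hands the job in; it is judged then, once.
The state is a dict: "time_s": time; "joints": joint angles; "qd": joint speeds; "joint_torque": joint torques, N m; "tcp_pos": TCP position; "eef_rot": TCP orientation; "contact_force": force on the tool from outside, world axes, zero at the start; "moment": the same for the moment, N m; "gripper_width": finger opening in m; "gripper_force": force on a finger pad.
Only numpy, scipy, OpenCV 4.12 (cv2) and the standard library are available. Lean on these libraries where they do the work, as an engineer would, in place of code of your own. Each camera call takes 0.05 s, during which the arm holds its last target. There are 200 camera calls.

## Working session

There is one attempt and no reset: what is moved stays moved. The work goes in short steps, Python scripts to look and compute and a tool call to move; the robot and the scene stay as the last step left them, time stands still between calls to the robot, and variables do not carry over. Pictures are saved under pics/ and viewed, at most 10 in all, crops included, and the job is handed in when it is done.

Besides the shell and the picture viewer there is one more tool, called after ">>>" as name(argument=value, ...), one argument or row to a line, values as JSON. jog_arm: Moves the arm, as the interface text tells. Its arguments: {"type":"object","properties":{"deltas":{"type":"array"},"force":{"type":"number"}},"required":["deltas"]}

```bash
mkdir -p pics; cat > h.py <<'E'
import numpy as np, cv2
from plant import r
def ray(name,u,v):
    c=r.camera_info(name); V=np.array(c['view'])
    xd=(u-c['cx'])/c['fx']; yd=(v-c['cy'])/c['fy']
    rd=np.hypot(xd,yd); q=rd
    for _ in range(30): q=rd/(1+c['k1']*q*q)
    s=q/rd if rd>0 else 1
    d=V[:3,:3].T@np.array([xd*s,-yd*s,-1]); o=-V[:3,:3].T@V[:3,3]
    return o,d
def at(name,u,v,z):
    o,d=ray(name,u,v); return (o+d*(z-o[2])/d[2])
def proj(name,p):
    c=r.camera_info(name); V=np.array(c['view']); q=V[:3,:3]@np.array(p)+V[:3,3]
    x,y=q[0]/-q[2],-q[1]/-q[2]; k=1+c['k1']*(x*x+y*y)
    return np.array([c['fx']*x*k+c['cx'],c['fy']*y*k+c['cy']])
E
python3 - <<'E'
from h import *
for n in('top','scene'):
    im=r.capture(n); cv2.imwrite(f'pics/{n}0.png',im)
    print(n,{k:v for k,v in r.camera_info(n).items()})
    if n=='top': cv2.imwrite('pics/top0b.png',cv2.resize(im,(800,600),interpolation=cv2.INTER_CUBIC))
print(r.get_state())
E
```

```text
top {'fx': 448.0486022832536, 'fy': 448.0486022832536, 'cx': 276.5570751917953, 'cy': 206.27456520231848, 'k1': -0.07356341614468587, 'view': array([[-0.01077088, -0.99993457,  0.00385389, -0.03116143],
       [ 0.99779606, -0.01049532,  0.06552001, -0.52839029],
       [-0.06547527,  0.00455111,  0.99784381, -1.31485445],
       [ 0.        ,  0.        ,  0.        ,  1.        ]])}
scene {'fx': 488.6229117784705, 'fy': 488.6229117784705, 'cx': 281.27694717597524, 'cy': 212.70653333747447, 'k1': -0.15107907317413383, 'view': array([[ 0.45625131, -0.88978755, -0.01062338, -0.27981801],
       [ 0.47181356,  0.23177258,  0.85068998, -0.28515596],
       [-0.75447115, -0.39314067,  0.52556037, -0.91351738],
       [ 0.        ,  0.        ,  0.        ,  1.        ]])}
{'time_s': 0.1, 'joints': array([ 8.50326851e+01,  2.05884267e+01,  6.40393130e-01, -1.86767358e-02,
       -7.01364793e+01, -1.65043730e+01]), 'qd': array([-0.09164034, -0.04862075,  0.21306768,  0.13003719, -0.02775648,
       -0.05218895]), 'joint_torque': array([-2.18581285e-03, -5.84163201e+01,  2.93749791e+01,  7.01555282e+00,
        1.01801095e-02, -4.25611256e-05]), 'tcp_pos': array([0.24696467, 0.62773113, 0.22381147]), 'eef_rot': array([ 1.79913981e+02, -7.17656790e-03, -2.14780414e+01]), 'contact_force': array([-0.19730912,  0.32464269,  0.30518352]), 'moment': array([ 0.03165263,  0.02999891, -0.03516256]), 'gripper_force': 0.0, 'gripper_width': 0.08785894567397644}
```

View pics/top0b.png

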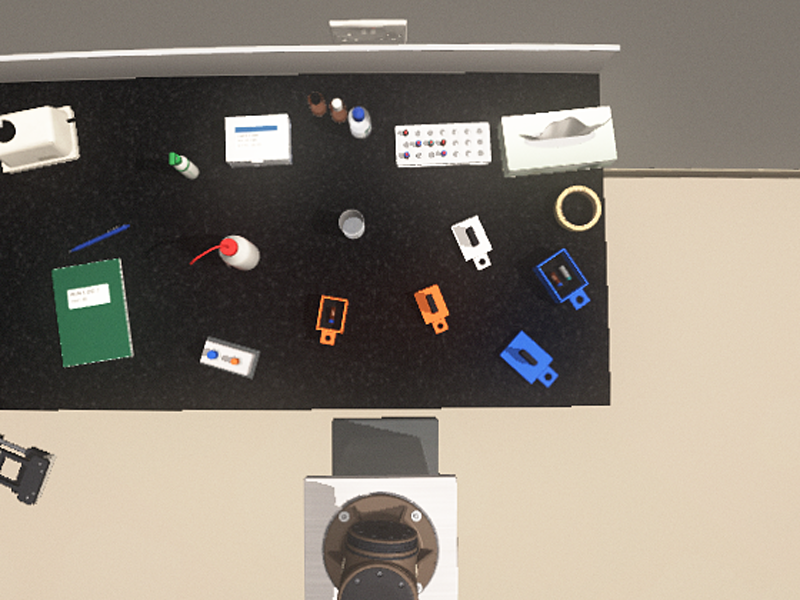

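View pics/scene0.png

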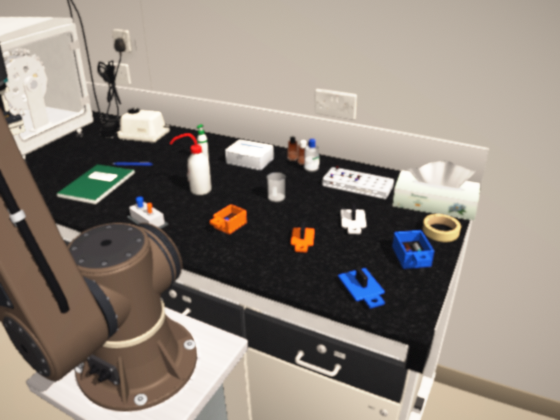

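Top view, in enlarged 800x600 pixels: blue lid (528,358), blue case (563,280), orange lid (433,307), orange case (331,317), stand (230,357) with the blue pin on the left at (211,354) and the orange pin at (234,360). The white lid is at (472,241). In both pictures everything stands clear of the arm. Next I fit the poses by silhouette.

```bash
cat > fit.py <<'E'
from h import *
from scipy.optimize import minimize
S=8
def mask(im,col):
    f=im.astype(float); b,g,r_=f[...,0],f[...,1],f[...,2]
    m={'blue':b-r_,'orange':r_-b,'white':np.minimum(np.minimum(b,g),r_)}[col]
    return m
def boxp(x0,x1,y0,y1,z0,z1): return np.array([[x,y,z] for x in(x0,x1) for y in(y0,y1) for z in(z0,z1)])
def model(kind,L,W,EL,EW,H):   # list of convex vertex sets in object frame
    if kind=='lid': z0,z1,b=9,15,[boxp(-20,20,-6,6,15,45)]
    else: z0,z1,b=0,H,[]
    e0,e1=(9,15) if kind=='lid' else (H-8,H)
    return [boxp(-L/2,L/2,-W/2,W/2,z0,z1), boxp(-L/2-EL,-L/2,-EW/2,EW/2,e0,e1)]
M={'blue_lid':model('lid',90,70,30,34,0),'blue_case':model('case',90,70,30,34,44),
   'orange_lid':model('lid',70,54,26,28,0),'orange_case':model('case',70,54,26,28,38),
   'stand':[boxp(-22,22,-50,50,4,34)]}
def fit(im,cam,name,p0,z=0.,R=45,thr=.5):
    col={'b':'blue','o':'orange','s':'white'}[name[0]]
    x0,y0,a0=p0; u,v=np.round(proj(cam,[x0,y0,.03])).astype(int)
    uu,vv=max(u-R,0),max(v-R,0)
    c=mask(im,col)[vv:v+R,uu:u+R]
    def sil(p):
        a=p[2]; Rz=np.array([[np.cos(a),-np.sin(a),0],[np.sin(a),np.cos(a),0],[0,0,1]])
        out=np.zeros((c.shape[0]*S,c.shape[1]*S),np.uint8)
        for part in M[name]:
            P=(Rz@part.T).T/1000+[p[0],p[1],z]
            q=np.array([proj(cam,k) for k in P]); q=(q-[uu,vv]+.5)*S-.5
            cv2.fillConvexPoly(out,np.round(cv2.convexHull(q.astype(np.float32))*16).astype(np.int32),1,shift=4)
        return cv2.resize(out.astype(np.float32),(c.shape[1],c.shape[0]),interpolation=cv2.INTER_AREA)
    s0=sil(p0); hi=np.percentile(c[s0>.9],60); 
    bi=(c>thr*hi).astype(np.uint8); n,lab,st,_=cv2.connectedComponentsWithStats(bi)
    # choose component with most overlap, fill it, soften boundary by intensity
    k=1+np.argmax([s0[lab==i].sum() for i in range(1,n)])
    cc,_=cv2.findContours((lab==k).astype(np.uint8),cv2.RETR_EXTERNAL,cv2.CHAIN_APPROX_NONE)
    fill=np.zeros_like(bi); cv2.drawContours(fill,cc,-1,1,-1)
    inner=cv2.erode(fill,np.ones((3,3),np.uint8)); near=cv2.dilate(fill,np.ones((3,3),np.uint8))
    t=np.where(inner>0,1,np.where(near>0,np.clip(c/hi,0,1),0))
    f=lambda d:((sil([p0[0]+d[0]/1e3,p0[1]+d[1]/1e3,p0[2]+d[2]/50])-t)**2).sum()
    best=min((minimize(f,[0,0,w],method='Nelder-Mead',options=dict(initial_simplex=np.array([[0,0,w],[8,0,w],[0,8,w],[0,0,w+8]]),xatol=.02,fatol=.005)) for w in(-8,8)),key=lambda o:o.fun)
    d=best.x; return [p0[0]+d[0]/1e3,p0[1]+d[1]/1e3,p0[2]+d[2]/50],best.fun,t.sum()
E
cat > go.py <<'E'
from fit import *
px={'blue_lid':((528,358),(549,381),.012),'blue_case':((563,280),(583,303),.04),'orange_lid':((433,307),(441,327),.012),'orange_case':((331,317),(327,341),.035),'stand':((230,357),None,.03)}
T=cv2.imread('pics/top0.png');Sc=cv2.imread('pics/scene0.png')
for n,(c,e,z) in px.items():
    P=at('top',c[0]*.7,c[1]*.7,z)
    if e: Q=at('top',e[0]*.7,e[1]*.7,z); a=np.arctan2(P[1]-Q[1],P[0]-Q[0])
    else: a=-.25
    p0=[P[0],P[1],a]
    for cam,im in(('top',T),('scene',Sc)):
        q,f,A=fit(im,cam,n,p0); print(n,cam,np.round(q,4),round(f,1),round(A,0), 'init',np.round(p0,3) if cam=='top' else '')
def blob(cam,im,col,p):
    u,v=proj(cam,p).round().astype(int); c=mask(im,col)[v-7:v+8,u-7:u+8]; w=np.clip(c-.25*c.max(),0,None)
    y,x=np.mgrid[v-7:v+8,u-7:u+8]; return (w*x).sum()/w.sum(),(w*y).sum()/w.sum()
for col,c in(('blue',(211,354)),('orange',(234,360))):
    P=at('top',c[0]*.7,c[1]*.7,.06); 
    for cam,im,z in(('top',T,.058),('scene',Sc,.052)):
        u,v=blob(cam,im,col,P); print(col,'pin',cam,np.round([u,v],1),at(cam,u,v,z).round(4))
big=cv2.resize(T[225:275,130:190],None,fx=6,fy=6,interpolation=cv2.INTER_CUBIC)
big2=cv2.resize(Sc[185:235,115:175],None,fx=6,fy=6,interpolation=cv2.INTER_CUBIC)
cv2.imwrite('pics/stand.png',np.hstack([big,big2]))
E
python3 go.py
```

```text
Traceback (most recent call last):
  File "go.py", line 10, in <module>
    q,f,A=fit(im,cam,n,p0); print(n,cam,np.round(q,4),round(f,1),round(A,0), 'init',np.round(p0,3) if cam=='top' else '')
          ~~~^^^^^^^^^^^^^
  File "fit.py", line 39, in fit
    best=min((minimize(f,[0,0,w],method='Nelder-Mead',options=dict(initial_simplex=np.array([[0,0,w],[8,0,w],[0,8,w],[0,0,w+8]]),xatol=.02,fatol=.005)) for w in(-8,8)),key=lambda o:o.fun)
  File "fit.py", line 39, in <genexpr>
    best=min((minimize(f,[0,0,w],method='Nelder-Mead',options=dict(initial_simplex=np.array([[0,0,w],[8,0,w],[0,8,w],[0,0,w+8]]),xatol=.02,fatol=.005)) for w in(-8,8)),key=lambda o:o.fun)
              ~~~~~~~~^^^^^^^^^^^^^^^^^^^^^^^^^^^^^^^^^^^^^^^^^^^^^^^^^^^^^^^^^^^^^^^^^^^^^^^^^^^^^^^^^^^^^^^^^^^^^^^^^^^^^^^^^^^^^^^^^^^^^^^^^^^^^^^^^
  File "fit.py", line 38, in <lambda>
    f=lambda d:((sil([p0[0]+d[0]/1e3,p0[1]+d[1]/1e3,p0[2]+d[2]/50])-t)**2).sum()
                 ~~~^^^^^^^^^^^^^^^^^^^^^^^^^^^^^^^^^^^^^^^^^^^^^^^
  File "fit.py", line 27, in sil
    q=np.array([proj(cam,k) for k in P]); q=(q-[uu,vv]+.5)*S-.5
                ~~~~^^^^^^^
  File "h.py", line 14, in proj
    c=r.camera_info(name); V=np.array(c['view']); q=V[:3,:3]@np.array(p)+V[:3,3]
ValueError: time passes only in moves, steps and waits
```

```bash
sed -i 's/^from plant import r/from plant import r\nCI={n:r.camera_info(n) for n in("top","scene")}/; s/c=r.camera_info(name)/c=CI[name]/' h.py; python3 go.py
```

```text
blue_lid top [ 0.3961 -0.3081  0.8227] 3.0 837.0 init [ 0.393 -0.313  0.727]
blue_lid scene [ 0.3991 -0.3105  0.8229] 152.8 918.0 init 
blue_case top [ 0.5646 -0.3818  0.5856] 25.6 1024.0 init [ 0.553 -0.383  0.7  ]
blue_case scene [ 0.5694 -0.384   0.5759] 29.6 1279.0 init 
orange_lid top [ 0.5091 -0.1116  0.3669] 3.4 520.0 init [ 0.502 -0.116  0.367]
orange_lid scene [ 0.5105 -0.1143  0.355 ] 50.4 431.0 init 
orange_case top [ 0.4893  0.0949 -0.1677] 20.1 603.0 init [ 0.482  0.095 -0.17 ]
orange_case scene [ 0.4929  0.0937 -0.203 ] 16.1 726.0 init 
stand top [ 0.4009  0.3133 -0.2954] 18.1 608.0 init [ 0.402  0.304 -0.25 ]
stand scene [ 0.4063  0.3091 -0.2506] 94.0 527.0 init 
blue pin top [147.9 247.9] [0.409  0.3355 0.058 ]
blue pin scene [139.5 200.8] [0.4143 0.3373 0.052 ]
orange pin top [163.8 252.5] [0.3955 0.2891 0.058 ]
orange pin scene [149.3 207.1] [0.4002 0.2898 0.052 ]
```

View pics/stand.png

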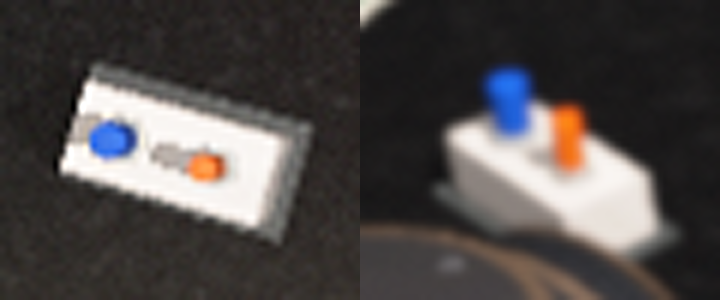

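The stand crop shows the block with the blue pin at upper left and the orange pin right of it, both upright; their measured spacing is 48.3 mm, as it should be. The case fits have larger residuals, so I check those with an overlay.

```bash
cat > ov.py <<'E'
from fit import *
T=cv2.imread('pics/top0.png');Sc=cv2.imread('pics/scene0.png')
def ov(im,cam,n,p,K=6,R=32):
    u,v=proj(cam,[p[0],p[1],.03]).astype(int); c=cv2.resize(im[v-R:v+R,u-R:u+R],None,fx=K,fy=K,interpolation=cv2.INTER_CUBIC)
    a=p[2];Rz=np.array([[np.cos(a),-np.sin(a),0],[np.sin(a),np.cos(a),0],[0,0,1]])
    for part in M[n]:
        P=(Rz@part.T).T/1000+[p[0],p[1],0]
        zt=part[:,2].max()
        for z,colr in((zt,(0,255,0)),(part[:,2].min(),(255,0,255))):
            q=np.array([proj(cam,k) for k,o in zip(P,part) if o[2]==z]); q=(q-[u-R,v-R]+.5)*K-.5
            cv2.polylines(c,[np.round(q[[0,1,3,2]]).astype(np.int32)],True,colr,1)
    return c
if __name__=='__main__':
    bc=[.5646,-.3818,.5856];oc=[.4893,.0949,-.1677]
    cv2.imwrite('pics/ov.png',np.hstack([ov(T,'top','blue_case',bc),ov(T,'top','orange_case',oc)]))
E
python3 ov.py
```

```text
(no output)
```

View pics/ov.png

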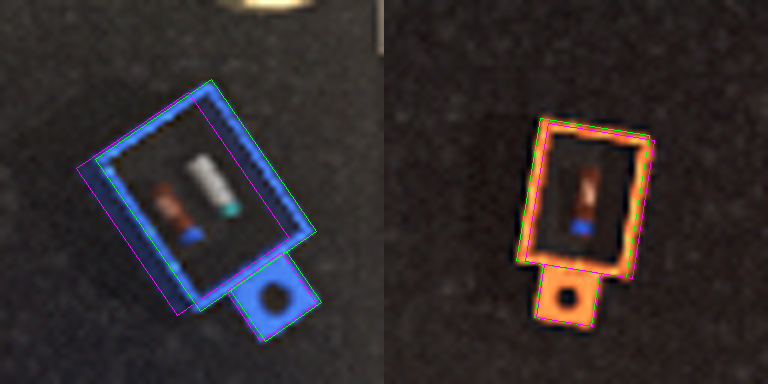

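The rims and ears are bright and the outer walls dark. The fit is about 1 mm off, so I refit on top faces only.

```bash
cat > go2.py <<'E'
from ov import *
for n,H in(('blue_case',44),('orange_case',38)):
    for p in M[n]: p[:,2]=H
for p in M['stand']: p[:,2]=34
for n,p0 in(('blue_case',[.5646,-.3818,.5856]),('orange_case',[.4893,.0949,-.1677]),('stand',[.4009,.3133,-.29])):
    for cam,im,th in(('top',T,.6),('scene',Sc,.75)):
        if n=='stand' and cam=='scene': continue
        q,f,A=fit(im,cam,n,p0,thr=th if n!='stand' else .75); print(n,cam,np.round(q,4),round(f,1))
        L={'blue_case':.061,'orange_case':.049,'stand':0}[n]; print('  hole',np.round([q[0]-L*np.cos(q[2]),q[1]-L*np.sin(q[2])],4))
E
python3 go2.py
```

```text
blue_case top [ 0.5638 -0.3799  0.5817] 144.2
  hole [ 0.5128 -0.4134]
blue_case scene [ 0.5573 -0.3878  0.5819] 230.9
  hole [ 0.5063 -0.4214]
orange_case top [ 0.4889  0.0937 -0.1753] 38.9
  hole [0.4406 0.1023]
orange_case scene [ 0.4835  0.0846 -0.0763] 291.9
  hole [0.4347 0.0884]
stand top [ 0.4015  0.3108 -0.2914] 68.9
  hole [0.4015 0.3108]
```

>>> jog_arm(
  deltas=[
    [[1,2,-6,1,0.15],[1,2,-6,1,0.15],[1,2,-6,0,0.15],[1,2,-6,0,0.15],[1,2,-6,0,0.15],[1,2,-6,0,0],[1,0,-6,0,0],[1,0,-6,0,0]],
  ],
)

```text
time_s: 1.1
tcp_pos: [0.3648, 0.1517, 0.244]
eef_rot: [180.0, 0.0, 21.5]
contact_force: [0.9, -0.2, -0.0]
gripper_width: 0.0877
gripper_force: 0.0
```

```bash
sed -i 's/hi=np.percentile(c\[s0>.9\],60)/hi=np.percentile(c[s0>.9],88)/' fit.py; sed -i "s/'top',T,.6/'top',T,.55/" go2.py; python3 go2.py; python3 - <<'E'
from ov import *
for n,p in(('blue_lid',[.396,-.308,.82]),('orange_lid',[.509,-.1116,.367])):
    q,f,A=fit(T,'top',n,p); print(n,np.round(q,4),f)
E
```

```text
blue_case top [ 0.5641 -0.3806  0.5815] 5.8
  hole [ 0.5131 -0.4141]
blue_case scene [ 0.6006 -0.3702 -0.2249] 361.9
  hole [ 0.5412 -0.3566]
orange_case top [ 0.4887  0.0939 -0.1834] 13.4
  hole [0.4405 0.1029]
orange_case scene [ 0.4847  0.0858 -0.1544] 277.5
  hole [0.4363 0.0933]
stand top [ 0.4015  0.3108 -0.2909] 67.8
  hole [0.4015 0.3108]
blue_lid [ 0.3961 -0.3082  0.8215] 3.218980047079123
orange_lid [ 0.5088 -0.1116  0.3695] 3.3823845291824695
```

>>> jog_arm(
  deltas=[
    [[1,2.84,-5.19,-1.5,0],[1,2.84,-5.19,-1.5,0],[1,2.84,-5.19,-1.5,0],[1,2.84,-5.19,-1.5,0],[1,2.84,-5.19,-2.0,-0.006],[1,0,0,-5.0,0],[1,0,0,-5.0,0],[1,0,0,-2.7,0]],
  ],
  force=30,
)

```text
time_s: 2.1
tcp_pos: [0.5053, -0.1063, 0.0344]
eef_rot: [-179.9, 0.2, 21.1]
contact_force: [0.2, -0.7, -0.3]
gripper_width: 0.0877
gripper_force: 0.0
```

>>> jog_arm(
  deltas=[
    [[0,0,0,0,0],[-1,0,0,0,0],[-1,0,0,0,0],[-1,0,0,0,0],[-1,0,0,0,0],[-1,0,0,0,0]],
  ],
)

```text
time_s: 2.85
tcp_pos: [0.5073, -0.1057, 0.0375]
eef_rot: [180.0, -0.0, 21.2]
contact_force: [0.7, -0.0, -1.1]
gripper_width: 0.0329
gripper_force: 0.0
```

>>> jog_arm(
  deltas=[
    [[-0.2,0.17,-0.59,0.05,0],[-1,0,0,0,0],[-1,0,0,0,0],[-1,0,0,0,0],[-1,0,0,0,0],[-1,0,0,0,0]],
  ],
)

```text
time_s: 3.6
tcp_pos: [0.5088, -0.1115, 0.0376]
eef_rot: [-180.0, 0.0, 21.2]
contact_force: [0.5, -0.5, -0.6]
gripper_width: 0.011
gripper_force: 30.0
```

>>> jog_arm(
  deltas=[
    [[-1,0,0,4,0],[-1,0,0.5,4,0],[-1,-0.5,5,0,-0.13],[-1,-0.5,5,0,-0.14],[-1,-0.5,5,0,-0.14],[-1,-0.5,5,0,-0.14],[-1,0,0.04,0,0],[-1,0,0,0,0]],
  ],
)

```text
time_s: 4.6
tcp_pos: [0.4885, 0.0938, 0.1175]
eef_rot: [180.0, 0.0, -10.2]
contact_force: [-0.8, -0.4, -0.9]
gripper_width: 0.0114
gripper_force: 30.0
```

```bash
python3 - <<'E'
from h import *
s=r.get_state(); print(s['tcp_pos'],s['eef_rot'],s['gripper_width'],s['contact_force'])
im=[r.capture('top'),r.capture('scene')]
cv2.imwrite('pics/top1.png',im[0]);cv2.imwrite('pics/scene1.png',im[1])
out=[]
for c,i in zip(('top','scene'),im):
    u,v=proj(c,[.48,.094,.07]).astype(int); out.append(cv2.resize(i[v-33:v+33,u-33:u+33],None,fx=6,fy=6,interpolation=cv2.INTER_CUBIC)); print(u-33,v-33)
cv2.imwrite('pics/c1.png',np.hstack(out))
E
```

```text
[0.48854855 0.09380246 0.1174898 ] [ 1.79977937e+02  3.03981316e-02 -1.02329234e+01] 0.01144723554540941 [-0.79521333 -0.44518903 -0.92198959]
197 189
192 171
```

View pics/c1.png

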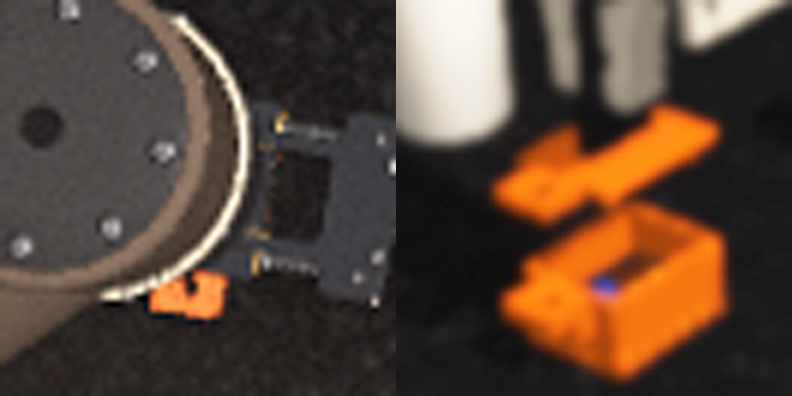

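The left crop (top) shows only the tip of the held lid's ear and the hole edge, with the ear's lower edge from (150,308) to (222,320). The right crop (scene) shows the lid level above the case, its ear tip corners at about (493,190) and (545,222), with the case ear's top left corner at (502,300).

```bash
cat > held.py <<'E'
from fit import *
import sys
def rz(a): return np.array([[np.cos(a),-np.sin(a),0],[np.sin(a),np.cos(a),0],[0,0,1]])
def lab(p,z,pts): return [(rz(p[2])@np.array(k)/1e3+[p[0],p[1],z]) for k in pts]
if __name__=='__main__':
    tip=[(-61,14,15),(-61,-14,15),(-61,14,9),(-61,-14,9)]
    L=lab([.4885,.0938,-.1786],.0799,tip)
    for c,o in(('top',(197,189)),('scene',(192-66,171))): print('lid',c,[((proj(c,k)-o+.5)*6-.5).round(0).tolist() for k in L])
    C=lab([.4887,.0939,-.18],0,[(-61,14,38),(-61,-14,38),(-61,14,30),(-61,-14,30),(35,-27,38),(35,-27,0),(-35,-27,0)])
    print('case scene',[((proj('scene',k)-(126,171)+.5)*6-.5).round(0).tolist() for k in C])
    c=cv2.imread('pics/c1.png')
    for k in L: 
        q=((proj('top',k)-(197,189)+.5)*6-.5).astype(int); cv2.circle(c,tuple(map(int,q)),2,(0,255,0),-1)
    for k in L+C:
        q=((proj('scene',k)-(192,171)+.5)*6-.5)+[396,0]; cv2.circle(c,tuple(map(int,q)),2,(0,255,0),-1)
    cv2.imwrite('pics/c1o.png',c)
E
python3 held.py
```

```text
lid top [[149.0, 307.0], [208.0, 317.0], [150.0, 307.0], [209.0, 317.0]]
lid scene [[486.0, 190.0], [533.0, 211.0], [487.0, 203.0], [535.0, 223.0]]
case scene [[498.0, 303.0], [544.0, 324.0], [499.0, 319.0], [546.0, 340.0], [715.0, 240.0], [719.0, 311.0], [614.0, 381.0]]
```

View pics/c1o.png

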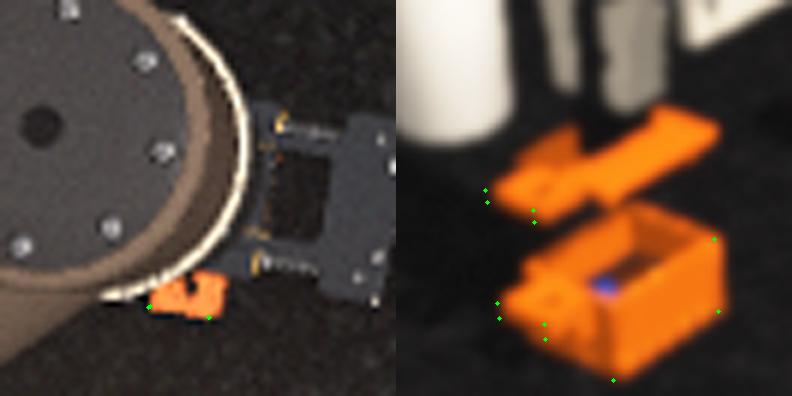

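```bash
cat > ear.py <<'E'
from held import *
def ear(imf,cam,col,p,z,half,x0,zz,win,hr,xh,full=None,opt=None):
    """fit x,y shift (mm, world) of ear; win in px u0,u1,v0,v1; zz=(zlo,zhi)"""
    im=cv2.imread(imf); u0,u1,v0,v1=win; c=mask(im,col)[v0:v1,u0:u1]; hi=np.percentile(c,92); t=np.clip(c/hi,0,1)
    an=np.linspace(0,2*np.pi,40)
    def sil(d):
        P=[p[0]+d[0]/1e3,p[1]+d[1]/1e3,p[2]]
        out=np.zeros(((v1-v0)*S,(u1-u0)*S),np.uint8)
        def poly(pts,val):
            q=np.array([proj(cam,k) for k in lab(P,z,pts)]); q=(q-[u0,v0]+.5)*S-.5
            cv2.fillConvexPoly(out,np.round(cv2.convexHull(q.astype(np.float32))*16).astype(np.int32),val,shift=4)
        poly([(x,y,h) for x in(x0,0) for y in(-half,half) for h in zz],1)
        poly([(xh+hr*np.cos(a),hr*np.sin(a),zz[1]) for a in an],0)
        s=cv2.resize(out.astype(np.float32),(u1-u0,v1-v0),interpolation=cv2.INTER_AREA)
        return cv2.GaussianBlur(s,(0,0),.6)
    f=lambda d:((sil(d)-t)**2).sum()
    o=minimize(f,[0,0],method='Nelder-Mead',options=dict(initial_simplex=np.array([[-3,-3],[4,0],[0,4.]]),xatol=.02,fatol=1e-3))
    return o.x.round(2),round(o.fun,2),round(f([0,0]),2),t.size
def winof(cam,p,z,pts,m=3):
    q=np.array([proj(cam,k) for k in lab(p,z,pts)]); a=np.floor(q.min(0)-m).astype(int); b=np.ceil(q.max(0)+m).astype(int); return a[0],b[0],a[1],b[1]
E
python3 - <<'E'
from ear import *
oc=[.4887,.0939,-.18]
for k in(-45,-50,-53):
    print(k)
    h=[.4885,.0938,-.1786]
    w=list(winof('top',h,.0799,[(-61,14,15),(-61,-14,15),(k,14,15),(k,-14,15)],4)); w[2]+=4; 
    print('held',ear('pics/top1.png','top','orange',h,.0799,14,-61,(9,15),w,6,-49),w)
    w=list(winof('top',oc,0,[(-61,14,38),(-61,-14,38),(k,14,38),(k,-14,38)],4)); w[2]+=4
    print('case',ear('pics/top0.png','top','orange',oc,0,14,-61,(37,38),w,6,-49))
E
```

```text
-45
held (array([-0.38, -3.05]), np.float64(14.51), np.float64(19.3), 240) [np.int64(217), np.int64(237), np.int64(234), np.int64(246)]
case (array([-0.52,  0.2 ]), np.float64(3.57), np.float64(3.96), 240)
-50
held (array([-1.02, -3.14]), np.float64(11.61), np.float64(16.81), 209) [np.int64(217), np.int64(236), np.int64(235), np.int64(246)]
case (array([-0.52,  0.22]), np.float64(3.23), np.float64(3.47), 209)
-53
held (array([-0.67, -3.18]), np.float64(10.06), np.float64(14.07), 190) [np.int64(217), np.int64(236), np.int64(236), np.int64(246)]
case (array([-0.11,  0.5 ]), np.float64(2.87), np.float64(3.06), 190)
```

>>> jog_arm(
  deltas=[
    [[-1,0.03,0.28,-2,0],[-1,0,0,-1.8,0],[-1,0,0,0,0]],
  ],
)

```text
time_s: 5.08
tcp_pos: [0.4883, 0.095, 0.0786]
eef_rot: [179.9, 0.1, -10.4]
contact_force: [-0.5, 0.2, 0.3]
gripper_width: 0.0114
gripper_force: 30.0
```

```bash
cat > snap.py <<'E'
from ear import *
import sys
k,x,y=sys.argv[1],float(sys.argv[2]),float(sys.argv[3]); K=int(sys.argv[4]) if len(sys.argv)>4 else 6
s=r.get_state(); print(s['tcp_pos'].round(4),s['eef_rot'].round(2),s['gripper_width'],s['contact_force'].round(1))
out=[]
for c in('top','scene'):
    im=r.capture(c); cv2.imwrite(f'pics/{c}{k}.png',im); u,v=proj(c,[x,y,.05]).astype(int); R=198//K
    out.append(cv2.resize(im[v-R:v+R,u-R:u+R],None,fx=K,fy=K,interpolation=cv2.INTER_CUBIC))
cv2.imwrite(f'pics/c{k}.png',np.hstack(out))
E
python3 snap.py 2 .46 .098 9
python3 - <<'E'
from ear import *
s=r.get_state(); h=[s['tcp_pos'][0],s['tcp_pos'][1],np.radians(s['eef_rot'][2])]; z=s['tcp_pos'][2]-.0376
for k in(-45,-50,-53):
    w=list(winof('top',h,z,[(-61,14,15),(-61,-14,15),(k,14,15),(k,-14,15)],4)); w[2]+=4; 
    print('held',ear('pics/top2.png','top','orange',h,z,14,-61,(9,15),w,6,-49))
E
```

```text
[0.4883 0.095  0.0786] [ 1.7988e+02  1.3000e-01 -1.0440e+01] 0.011389028173267495 [-0.5  0.2  0.3]
held (array([-0.93, -2.48]), np.float64(17.42), np.float64(21.93), 228)
held (array([-1.68, -2.44]), np.float64(6.16), np.float64(12.35), 190)
held (array([-1.71, -2.55]), np.float64(4.6), np.float64(10.57), 171)
```

View pics/c2.png

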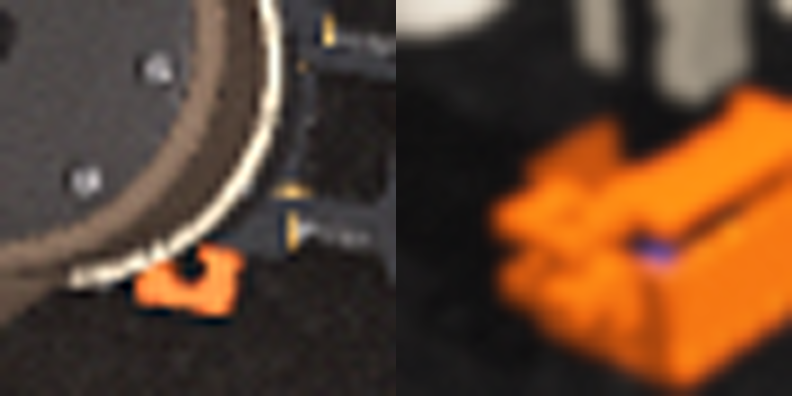

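The top crop shows the held ear with its hole at about (190,268), and the scene crop shows the lid just above the rim, nearly over the case. I add about 0.8 mm in x and feel downward.

>>> jog_arm(
  deltas=[
    [[-1,0.08,0,0,0],[-1,0,0,-0.5,0],[-1,0,0,-0.3,0],[-1,0,0,0,0]],
  ],
)

```text
time_s: 5.68
tcp_pos: [0.4898, 0.0965, 0.0714]
eef_rot: [180.0, 0.0, -10.4]
contact_force: [0.2, 0.4, -1.8]
gripper_width: 0.0114
gripper_force: 30.0
```

>>> jog_arm(
  deltas=[
    [[-1,0,0,-0.25,0],[-1,0,0,-0.15,0],[-1,0,0,-0.1,0],[-1,0,0,0,0]],
  ],
)

```text
time_s: 6.18
tcp_pos: [0.4899, 0.0964, 0.0667]
eef_rot: [180.0, 0.0, -10.4]
contact_force: [-1.7, -1.8, 1.9]
gripper_width: 0.0114
gripper_force: 30.0
```

>>> jog_arm(
  deltas=[
    [[-1,0,0,-0.05,0],[0.3,0,0,0,0],[0.3,0,0,0,0],[0.5,0,0,0,0],[0.5,0,0,4,0],[0.5,0,0,4,0],[0.5,-1.33,-5.5,0,0.14],[0.5,-1.33,-5.5,0,0.14]],
  ],
)

```text
time_s: 7.18
tcp_pos: [0.4634, -0.0139, 0.1467]
eef_rot: [-180.0, -0.1, 6.1]
contact_force: [1.5, 0.3, -0.2]
gripper_width: 0.065
gripper_force: 0.0
```

>>> jog_arm(
  deltas=[
    [[0.5,-1.33,-5.5,0,0.14],[0.5,-1.33,-5.5,0,0.14],[0.5,-1.33,-5.5,0,0.14],[0.5,-1.33,-5.5,0,0.14],[0.5,-1.32,-5.5,0,0.14],[0.5,0,0,0,0]],
  ],
)

```text
time_s: 7.92
tcp_pos: [0.3957, -0.2914, 0.1458]
eef_rot: [-180.0, 0.0, 45.6]
contact_force: [-1.7, 0.7, 0.2]
gripper_width: 0.0654
gripper_force: 0.0
```

```bash
python3 - <<'E'
from fit import *
s=r.get_state(); print(s['tcp_pos'].round(4),s['eef_rot'].round(2))
im=r.capture('top'); cv2.imwrite('pics/top3.png',im)
print(fit(im,'top','orange_lid',[.4887,.0939,-.18],z=.029))
E
```

```text
[ 0.3957 -0.2914  0.1458] [-1.7998e+02  3.0000e-02  4.5650e+01]
([np.float64(0.48909611490527466), np.float64(0.09534024717977974), np.float64(-0.17347513328165676)], np.float64(8.849056147275087), np.float64(568.0470588235294))
```

>>> jog_arm(
  deltas=[
    [[0.5,0.12,-1.48,-2,0.025],[0.5,0,0,-4.4,0],[0.5,0,0,-4.4,0],[0.5,0,0,0,0],[-1,0,0,0,0],[-1,0,0,0,0],[-1,0,0,0,0],[-1,0,0,0,0]],
  ],
)

```text
time_s: 8.98
tcp_pos: [0.3986, -0.3033, 0.039]
eef_rot: [179.9, -0.0, 47.2]
contact_force: [-0.3, -0.2, -0.1]
gripper_width: 0.0315
gripper_force: 0.0
```

>>> jog_arm(
  deltas=[
    [[-1,0,0,0,0],[-1,0,0,0,0],[-1,0,0,0,0]],
  ],
)

```text
time_s: 9.35
tcp_pos: [0.3985, -0.3033, 0.0383]
eef_rot: [180.0, -0.0, 47.2]
contact_force: [1.5, -0.6, 0.9]
gripper_width: 0.0115
gripper_force: 29.9
```

>>> jog_arm(
  deltas=[
    [[-1,0,0,4,0],[-1,0,0,4,0],[-1,4.23,-1.84,0,-0.06],[-1,4.23,-1.84,0,-0.06],[-1,4.23,-1.84,0,-0.06],[-1,4.23,-1.84,0,-0.06],[-1,0,0,-1,0],[-1,0,0,-1,0]],
  ],
)

```text
time_s: 10.35
tcp_pos: [0.5665, -0.3764, 0.0966]
eef_rot: [-179.9, 0.1, 33.5]
contact_force: [-0.9, 1.0, -0.9]
gripper_width: 0.0113
gripper_force: 29.9
```

>>> jog_arm(
  deltas=[
    [[-1,0,0,0,0],[-1,0,0,0,0]],
  ],
)

```text
time_s: 10.6
tcp_pos: [0.567, -0.3767, 0.0987]
eef_rot: [180.0, -0.0, 33.5]
contact_force: [-0.2, -0.5, -0.8]
gripper_width: 0.0112
gripper_force: 29.9
```

```bash
python3 snap.py 4 .54 -.395 6
python3 - <<'E'
from ear import *
s=r.get_state(); a=np.radians(s['eef_rot'][2]); t=s['tcp_pos']; h=[t[0]-.0031*np.cos(a),t[1]-.0031*np.sin(a),a]; z=t[2]-.0383
print(h,z)
bc=[.5641,-.3806,.5815]
for k in(-55,-61,-66):
    w=list(winof('top',h,z,[(-75,17,15),(-75,-17,15),(k,17,15),(k,-17,15)],3))
    print('held',ear('pics/top4.png','top','blue',h,z,17,-75,(9,15),w,8,-61))
    w=list(winof('top',bc,0,[(-75,17,44),(-75,-17,44),(k,17,44),(k,-17,44)],3))
    print('case',ear('pics/top0.png','top','blue',bc,0,17,-75,(43,44),w,8,-61))
E
```

```text
[ 0.567  -0.3767  0.0987] [179.98  -0.    33.49] 0.011194939506406735 [-0.2 -0.5 -0.8]
[np.float64(0.5648649131588516), np.float64(-0.37848033041257123), np.float64(0.5844195934257914)] 0.06078645005951863
held (array([-4.81,  4.13]), np.float64(94.97), np.float64(110.57), 399)
case (array([ 0.1, -0.4]), np.float64(32.96), np.float64(33.32), 380)
held (array([-4.51,  3.4 ]), np.float64(72.05), np.float64(81.29), 340)
case (array([ 0.05, -0.38]), np.float64(11.92), np.float64(12.08), 323)
held (array([-3.83,  2.58]), np.float64(59.07), np.float64(64.66), 304)
case (array([ 0.08, -0.44]), np.float64(4.81), np.float64(5.01), 288)
```

View pics/c4.png

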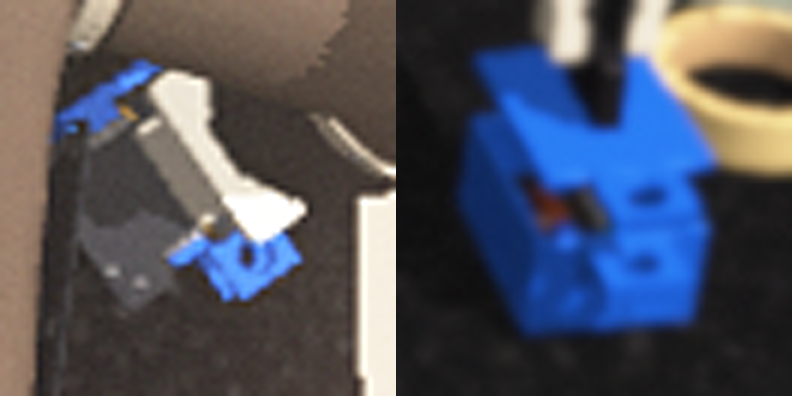

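The top crop shows the ear tip corners at about (300,260) and (235,300) and the hole at (247,252). The scene crop shows the lid hole at (650,195) straight above the case hole at (645,262), so I compare the holes relative to each other.

```bash
cat > hole.py <<'E'
from held import *
def hole(imf,cam,P,R=5,bright=None,out=1):
    """dark-hole centroid px near projected P -> world xy at its z"""
    im=cv2.imread(imf).astype(float); g=im[...,0] if bright is None else im[...,bright]
    u,v=np.array(proj(cam,P)).round().astype(int)
    for _ in range(3):
        c=g[v-R:v+R+1,u-R:u+R+1]; w=np.clip(np.median(c)*.9-c,0,None); yy,xx=np.mgrid[-R:R+1,-R:R+1]; w=w*(xx**2+yy**2<=R*R)
        cu,cv=u+(w*xx).sum()/w.sum(),v+(w*yy).sum()/w.sum(); u,v=int(round(cu)),int(round(cv))
    return (round(cu,2),round(cv,2)),proj(cam,P).round(2),at(cam,cu,cv,P[2])[:2].round(4)
E
python3 - <<'E'
from hole import *
bc=[.5641,-.3806,.5815]; h=[.5649,-.3785,.5844]; z=.0608
Hc=lab(bc,0,[(-61,0,44)])[0]; Hl=lab(h,z,[(-61,0,15)])[0]
print('case top0',hole('pics/top0.png','top',Hc),Hc)
print('case sc0',hole('pics/scene0.png','scene',Hc,6))
print('case sc4',hole('pics/scene4.png','scene',Hc,6))
print('lid sc4',hole('pics/scene4.png','scene',Hl,6),Hl)
print('lid top4',hole('pics/top4.png','top',Hl,4))
for c,n in(('top',0),('scene',1)):
    u,v=proj(c,[.54,-.395,.05]).astype(int); o=np.array([u-33,v-33])
    print(c,[(((proj(c,k)-o+.5)*6-.5)+[396*n,0]).round(0).tolist() for k in lab(h,z,[(-75,17,15),(-75,-17,15),(-61,0,15),(-45,-35,15),(-45,35,15),(45,35,15)])], ' case',(((proj(c,Hc)-o+.5)*6-.5)+[396*n,0]).round(0).tolist())
E
```

```text
case top0 ((np.float64(405.38), np.float64(209.27)), array([405.25, 209.4 ]), array([ 0.5135, -0.4145])) [ 0.51312598 -0.41410596  0.044     ]
case sc0 ((np.float64(422.9), np.float64(254.77)), array([420.59, 256.62]), array([ 0.5226, -0.4173]))
case sc4 ((np.float64(417.53), np.float64(253.2)), array([420.59, 256.62]), array([ 0.5232, -0.4043]))
lid sc4 ((np.float64(423.77), np.float64(245.35)), array([421.84, 245.01]), array([ 0.5146, -0.4165])) [ 0.51402336 -0.41215364  0.0758    ]
lid top4 ((np.float64(406.76), np.float64(208.8)), array([407.77, 208.44]), array([ 0.513 , -0.4092]))
top [[241.0, 295.0], [298.0, 255.0], [253.0, 251.0], [293.0, 183.0], [175.0, 265.0], [67.0, 109.0]]  case [238.0, 257.0]
scene [[608.0, 220.0], [693.0, 212.0], [638.0, 195.0], [709.0, 164.0], [537.0, 178.0], [466.0, 52.0]]  case [630.0, 264.0]
```

>>> jog_arm(
  deltas=[
    [[-1,0.09,-0.27,-0.6,0],[-1,0,0,-0.6,0],[-1,0,0,0,0],[-1,0,0,0,0]],
  ],
)

```text
time_s: 11.2
tcp_pos: [0.5683, -0.3795, 0.086]
eef_rot: [-180.0, 0.0, 33.5]
contact_force: [0.6, 0.0, -0.7]
gripper_width: 0.0115
gripper_force: 29.9
```

```bash
python3 snap.py 5 .525 -.405 9; python3 - <<'E'
from hole import *
s=r.get_state();t=s['tcp_pos'];a=np.radians(s['eef_rot'][2]);h=[t[0]-.0031*np.cos(a),t[1]-.0031*np.sin(a),a];z=t[2]-.0383;print(h,z)
Hc=lab([.5641,-.3806,.5815],0,[(-61,0,44)])[0]
for c,n in(('top',0),('scene',1)):
    u,v=proj(c,[.525,-.405,.05]).astype(int); o=np.array([u-22,v-22])
    print(c,[(((proj(c,k)-o+.5)*9-.5)+[396*n,0]).round(0).tolist() for k in lab(h,z,[(-75,17,15),(-75,-17,15),(-61,0,15),(-45,-35,15),(-45,35,15)])], ' case',[(((proj(c,k)-o+.5)*9-.5)+[396*n,0]).round(0).tolist() for k in lab([.5641,-.3806,.5815],0,[(-75,17,44),(-75,-17,44),(-61,0,44),(-45,-35,44)])])
E
```

```text
[ 0.5683 -0.3795  0.086 ] [-1.7999e+02  1.0000e-02  3.3470e+01] 0.011503052087403931 [ 0.6  0.  -0.7]
[np.float64(0.5658545432116476), np.float64(-0.3812235136488285), np.float64(0.5842934585886315)] 0.04799695927134334
top [[233.0, 298.0], [318.0, 239.0], [250.0, 232.0], [310.0, 131.0], [134.0, 252.0]]  case [[213.0, 306.0], [298.0, 248.0], [231.0, 242.0], [290.0, 141.0]]
scene [[592.0, 237.0], [719.0, 226.0], [637.0, 199.0], [743.0, 152.0], [486.0, 173.0]]  case [[577.0, 300.0], [703.0, 289.0], [621.0, 262.0], [727.0, 214.0]]
```

View pics/c5.png

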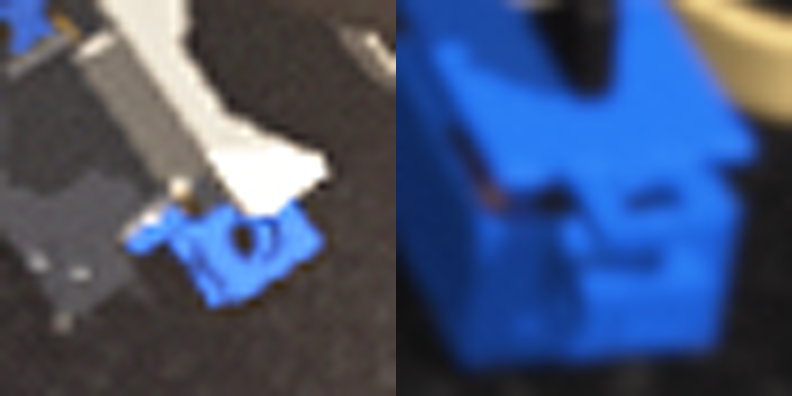

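The top crop shows ear tip corners at (213,308) and (326,240) and the hole at (243,238). The scene crop shows the lid hole at (654,197) and the case hole under it at about (635,257). A small correction of about (-0.4, -1) mm remains, then I feel downward.

>>> jog_arm(
  deltas=[
    [[-1,-0.04,-0.1,0,0],[-1,0,0,-0.4,0],[-1,0,0,-0.3,0],[-1,0,0,0,0]],
  ],
)

```text
time_s: 11.8
tcp_pos: [0.5679, -0.3803, 0.0787]
eef_rot: [-180.0, 0.0, 33.5]
contact_force: [1.9, 1.2, -1.3]
gripper_width: 0.0117
gripper_force: 29.9
```

>>> jog_arm(
  deltas=[
    [[-1,0,0,-0.25,0],[-1,0,0,-0.2,0],[-1,0,0,-0.1,0],[-1,0,0,0,0]],
  ],
)

```text
time_s: 12.3
tcp_pos: [0.5682, -0.3803, 0.0737]
eef_rot: [180.0, -0.0, 33.5]
contact_force: [1.5, 3.6, 2.3]
gripper_width: 0.0113
gripper_force: 29.9
```

>>> jog_arm(
  deltas=[
    [[-1,0,0,-0.05,0],[0.2,0,0,0,0],[0.2,0,0,0,0],[0.2,0,0,0,0],[0.2,0,0,4,0],[0.2,0,0,3.5,0],[0.2,-1.2,5.5,0,0],[0.2,-1.2,5.5,0,0]],
  ],
)

```text
time_s: 13.3
tcp_pos: [0.5435, -0.2699, 0.1483]
eef_rot: [180.0, -0.0, 33.4]
contact_force: [1.0, 1.0, 0.4]
gripper_width: 0.0527
gripper_force: 0.0
```

>>> jog_arm(
  deltas=[
    [[0.2,-1.2,5.5,0,0.14],[0.2,-1.2,5.5,0,0.14],[0.2,-1.2,5.5,0,0.14],[0.2,-1.2,5.5,0,0.14],[0.2,-1.2,5.5,0,0.14],[0.2,-1.2,5.5,0,0.14],[0.2,-1.2,5.5,0,0.14],[0.2,-1.2,5.5,0,0.14]],
  ],
)

```text
time_s: 14.3
tcp_pos: [0.4474, 0.1711, 0.1485]
eef_rot: [180.0, -0.0, 97.9]
contact_force: [1.0, -0.3, -0.3]
gripper_width: 0.0526
gripper_force: 0.0
```

>>> jog_arm(
  deltas=[
    [[0.2,-1.2,5.5,0,0.02],[0.2,-1.2,5.5,0,0],[0.2,0,0,0,0],[0.2,0,0,0,0]],
  ],
)

```text
time_s: 14.8
tcp_pos: [0.4236, 0.2793, 0.1479]
eef_rot: [-180.0, 0.0, 98.8]
contact_force: [-0.2, 0.1, -0.4]
gripper_width: 0.0527
gripper_force: 0.0
```

```bash
python3 - <<'E'
from hole import *
s=r.get_state(); print(s['tcp_pos'].round(4),s['eef_rot'].round(2),s['joints'].round(1))
im=r.capture('top'); cv2.imwrite('pics/top6.png',im); cv2.imwrite('pics/scene6.png',r.capture('scene'))
for n,p,z,k in(('blue_lid',[.5646,-.381,.5815],.035,-61),('orange_lid',[.489,.095,-.18],.029,-49)):
    q,f,A=fit(im,'top',n,p,z=z); print(n,np.round(q,4),round(f,1)); P=lab(q,z,[(k,0,15)])[0]
    print(hole('pics/top6.png','top',P,4,bright=0 if n[0]=='b' else 2),P)
E
```

```text
[0.4236 0.2793 0.1479] [-1.7997e+02  3.0000e-02  9.8830e+01] [ 55.6   8.6 -26.4   0.  -55.1 133.2]
blue_lid [ 0.5642 -0.3823  0.581 ] 7.8
((np.float64(406.35), np.float64(209.17)), array([406.4 , 209.24]), array([ 0.5134, -0.4156])) [ 0.51320918 -0.41577232  0.05      ]
orange_lid [ 0.4892  0.0941 -0.1912] 20.3
((np.float64(228.77), np.float64(235.96)), array([228.62, 236.06]), array([0.4414, 0.103 ])) [0.44109231 0.10345905 0.044     ]
```

>>> jog_arm(
  deltas=[
    [[0.2,-0.7,2.96,0,0],[0.2,-0.69,2.96,0,0],[0.2,0,0,-4.4,0],[0.2,0,0,-4.4,0],[0.2,0,0,0,0],[-1,0,0,0,0],[-1,0,0,0,0],[-1,0,0,0,0]],
  ],
  force=8,
)

```text
time_s: 15.9
tcp_pos: [0.4105, 0.3393, 0.0616]
eef_rot: [179.9, -0.1, 98.8]
contact_force: [0.4, -0.4, -0.5]
gripper_width: 0.0278
gripper_force: 0.0
```

>>> jog_arm(
  deltas=[
    [[-1,0,0,0,0],[-1,0,0,0,0],[-1,0,0,0,0]],
  ],
)

```text
time_s: 16.27
tcp_pos: [0.4101, 0.339, 0.0606]
eef_rot: [180.0, -0.0, 98.8]
contact_force: [-1.5, 0.2, 5.5]
gripper_width: 0.0164
gripper_force: 8.0
```

```bash
python3 snap.py 7 .405 .32 6
```

```text
[0.4101 0.339  0.0606] [ 1.7997e+02 -2.0000e-02  9.8810e+01] 0.016387380689313103 [-1.5  0.2  5.5]
```

View pics/c7.png

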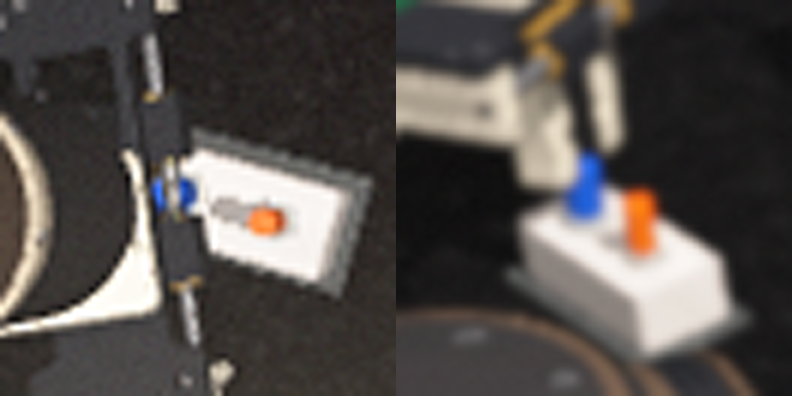

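The top crop shows the blue head at (172,192) between the fingers. In the scene crop the pin, at (588,185), stands in front and to the right of the finger midpoint at about (578,170). I check by projection.

```bash
python3 - <<'E'
from hole import *
u,v=proj('scene',[.405,.32,.05]).astype(int);o=np.array([u-33,v-33])
f=lambda P:(((proj('scene',P)-o+.5)*6-.5)+[396,0]).round(0).tolist()
a=np.radians(98.8); yv=np.array([-np.sin(a),np.cos(a),0]); xv=np.array([np.cos(a),np.sin(a),0])
c=np.array([.4101,.339,.0416])
print('tip centre',f(c),'tips',[f(c+s*.009*yv+t*.0095*xv) for s in(-1,1) for t in(-1,1)], 'axis .038/.064',f([.4101,.339,.038]),f([.4101,.339,.064]))
def ext(imf,cam,col,P,R=8):
    im=cv2.imread(imf);u,v=proj(cam,P).round().astype(int);m=mask(im,col)[v-R:v+R+1,u-R:u+R+1];w=np.clip(m/m.max()-.4,0,.4);y,x=np.mgrid[v-R:v+R+1,u-R:u+R+1]
    return ((w*x).sum()/w.sum()).round(2),((w*y).sum()/w.sum()).round(2),(w.sum()/.4).round(1)
for n in(0,6,7):
    for cam in('top','scene'):
        print(n,cam,'blue',ext(f'pics/{cam}{n}.png',cam,'blue',[.41,.337,.051]),'or',ext(f'pics/{cam}{n}.png',cam,'orange',[.397,.29,.051]))
for cam in('top','scene'): print(cam,'pred head blue',proj(cam,[.4101,.339,.058]).round(2),proj(cam,[.4101,.339,.051]).round(2),'top',proj(cam,[.4101,.339,.064]).round(2))
E
```

```text
tip centre [576.0, 204.0] tips [[604.0, 198.0], [569.0, 192.0], [583.0, 217.0], [548.0, 211.0]] axis .038/.064 [578.0, 211.0] [568.0, 162.0]
0 top blue (np.float64(147.78), np.float64(247.96), np.float64(28.8)) or (np.float64(163.8), np.float64(252.5), np.float64(19.3))
0 scene blue (np.float64(139.51), np.float64(200.95), np.float64(49.0)) or (np.float64(149.29), np.float64(207.18), np.float64(37.5))
6 top blue (np.float64(148.0), np.float64(248.0), np.float64(289.0)) or (np.float64(165.42), np.float64(252.12), np.float64(5.4))
6 scene blue (np.float64(139.5), np.float64(200.94), np.float64(49.2)) or (np.float64(149.29), np.float64(207.17), np.float64(37.2))
7 top blue (np.float64(148.15), np.float64(247.64), np.float64(8.4)) or (np.float64(163.8), np.float64(252.5), np.float64(19.3))
7 scene blue (np.float64(140.45), np.float64(201.94), np.float64(34.8)) or (np.float64(149.29), np.float64(207.17), np.float64(37.6))
top pred head blue [146.66 247.55] [147.35 247.49] top [146.07 247.61]
scene pred head blue [137.67 199.53] [138.08 201.72] top [137.32 197.64]
```

>>> jog_arm(
  deltas=[
    [[0,0,0,0,0],[0,0,0,0.25,0],[0,0,0,0,-0.15],[0,0,0,0,-0.15],[0,0,0,0,-0.15],[0,0,0,0,-0.15],[0,0,0,0,-0.15],[0,0,0,0,-0.15]],
  ],
)

```text
time_s: 17.38
tcp_pos: [0.4099, 0.3386, 0.0625]
eef_rot: [180.0, 0.0, 46.9]
contact_force: [-0.0, -0.9, -0.4]
gripper_width: 0.0435
gripper_force: 0.0
```

>>> jog_arm(
  deltas=[
    [[0,0,0,0,-0.15],[-1,0,0,0,0],[-1,0,0,0,0],[-1,0,0,0,0],[-1,0,0,0,0],[-1,0,0,0,0]],
  ],
)

```text
time_s: 18.12
tcp_pos: [0.41, 0.3387, 0.0626]
eef_rot: [180.0, 0.0, 38.7]
contact_force: [0.2, -0.3, 0.5]
gripper_width: 0.0021
gripper_force: 0.0
```

>>> jog_arm(
  deltas=[
    [[0.2,0,0,5,0],[0.2,0,0,4,0],[0.2,4,-6,0,0],[0.2,4,-6,0,0],[0.2,0,0,0,0],[0.2,0,0,0,0]],
  ],
)

```text
time_s: 18.88
tcp_pos: [0.4795, 0.2344, 0.1526]
eef_rot: [-180.0, -0.0, 38.6]
contact_force: [0.2, 0.6, -0.4]
gripper_width: 0.0519
gripper_force: 0.0
```

```bash
python3 - <<'E'
from h import *
s=r.get_state(); print(s['tcp_pos'].round(4),s['gripper_width'],r.tip_extent,CI['top']['view'][:3,3])
for c in('top','scene'):
    im=r.capture(c); cv2.imwrite(f'pics/{c}8.png',im)
    f=im.astype(float)
    for col,m in(('blue',f[...,0]-f[...,2]),('orange',f[...,2]-f[...,0])):
        b=(m>90).astype(np.uint8); n,l,st,ce=cv2.connectedComponentsWithStats(b)
        print(c,col,[(st[i].tolist(),ce[i].round(1).tolist()) for i in range(1,n) if st[i,4]>8 and (ce[i][0]<220)])
E
```

```text
[0.4795 0.2344 0.1526] 0.051878392204695874 0.019 [-0.03116143 -0.52839029 -1.31485445]
top blue [([165, 88, 29, 4, 83], [178.9, 89.6]), ([51, 158, 39, 17, 84], [70.5, 165.8])]
top orange [([133, 167, 34, 18, 163], [155.5, 173.6]), ([161, 251, 6, 4, 21], [163.9, 252.5])]
scene blue [([117, 163, 34, 2, 66], [133.5, 163.5]), ([136, 196, 7, 11, 61], [139.5, 201.0])]
scene orange [([186, 126, 12, 2, 17], [192.5, 126.7]), ([167, 134, 21, 6, 65], [177.3, 135.9]), ([153, 136, 13, 4, 34], [159.0, 137.2]), ([195, 144, 7, 10, 57], [198.2, 148.7]), ([147, 202, 6, 12, 54], [149.3, 207.4])]
```

>>> jog_arm(
  deltas=[
    [[0.2,-3.5,5.1,0,0],[0.2,-3.5,5.1,0,0],[0.2,0,0,-5,0],[0.2,0,0,-3.7,0],[0.2,0,0,-1,0],[0.2,0,0,0,0]],
  ],
)

```text
time_s: 19.73
tcp_pos: [0.4092, 0.3373, 0.0558]
eef_rot: [180.0, 0.0, 38.7]
contact_force: [-0.0, 0.4, 0.5]
gripper_width: 0.0527
gripper_force: 0.0
```

>>> jog_arm(
  deltas=[
    [[-1,0,0,0,0],[-1,0,0,0,0],[-1,0,0,0,0],[-1,0,0,0,0],[-1,0,0,0,0],[-1,0,0,0,0]],
  ],
)

```text
time_s: 20.48
tcp_pos: [0.4096, 0.3368, 0.0559]
eef_rot: [180.0, -0.0, 38.6]
contact_force: [0.7, -1.0, 3.9]
gripper_width: 0.0172
gripper_force: 8.0
```

>>> jog_arm(
  deltas=[
    [[-0.2,0,0,0,0],[-0.2,0,0,0,0],[-0.2,0,0,-0.3,0],[-0.2,0,0,-0.3,0],[-0.2,0,0,0,0]],
  ],
)

```text
time_s: 21.1
tcp_pos: [0.4092, 0.3365, 0.0492]
eef_rot: [180.0, 0.0, 38.6]
contact_force: [-0.4, 0.7, 0.2]
gripper_width: 0.035
gripper_force: 0.0
```

>>> jog_arm(
  deltas=[
    [[-1,0,0,0,0],[-1,0,0,0,0],[-1,0,0,0,0],[-1,0,0,0,0]],
  ],
)

```text
time_s: 21.6
tcp_pos: [0.4094, 0.3367, 0.0497]
eef_rot: [-180.0, -0.0, 38.6]
contact_force: [0.3, -0.7, -0.8]
gripper_width: 0.0179
gripper_force: 8.0
```

>>> jog_arm(
  deltas=[
    [[-0.2,0,0,0,0],[-0.2,0,0,0,0],[-0.2,0,0,-0.1,0.17],[-0.2,0,0,0,0.17],[-0.2,0,0,0,0.17],[-0.2,0,0,0,0.17],[-0.2,0,0,0,0.17],[-0.2,0,0,0,0.17]],
  ],
)

```text
time_s: 22.6
tcp_pos: [0.4094, 0.3367, 0.0487]
eef_rot: [180.0, -0.0, 97.4]
contact_force: [-0.1, -0.4, -0.9]
gripper_width: 0.0351
gripper_force: 0.0
```

>>> jog_arm(
  deltas=[
    [[-0.2,0,0,0,0],[-1,0,0,0,0],[-1,0,0,0,0],[-1,0,0,0,0],[-1,0,0,0,0]],
  ],
  force=25,
)

```text
time_s: 23.22
tcp_pos: [0.4094, 0.3367, 0.0487]
eef_rot: [180.0, -0.0, 97.0]
contact_force: [-0.1, -0.7, -0.4]
gripper_width: 0.0172
gripper_force: 25.0
```

>>> jog_arm(
  deltas=[
    [[-1,0,0,3,0],[-1,0,0,3.5,0],[-1,0,0,3.5,0],[-1,0.75,-5.3,0,-0.13],[-1,0.75,-5.3,0,-0.14],[-1,0.75,-5.3,0,-0.14],[-1,0.75,-5.3,0,-0.14],[-1,0.75,-5.3,0,-0.14]],
  ],
)

```text
time_s: 24.22
tcp_pos: [0.4468, 0.0701, 0.1489]
eef_rot: [180.0, -0.0, 57.3]
contact_force: [0.5, 1.0, -0.5]
gripper_width: 0.0174
gripper_force: 25.0
```

>>> jog_arm(
  deltas=[
    [[-1,0.75,-5.3,0,-0.14],[-1,0.75,-5.3,0,-0.14],[-1,0.75,-5.3,0,-0.14],[-1,0.75,-5.3,0,0],[-1,0.75,-5.3,0,0],[-1,0.75,-5.3,0,0],[-1,0.75,-5.3,0,0],[-1,0.75,-5.3,0,0]],
  ],
)

```text
time_s: 25.22
tcp_pos: [0.5068, -0.3541, 0.1485]
eef_rot: [-180.0, 0.0, 33.4]
contact_force: [0.1, 0.7, -0.9]
gripper_width: 0.0172
gripper_force: 25.0
```

>>> jog_arm(
  deltas=[
    [[-1,0.75,-5.3,0,0],[-1,0,0,0,0]],
  ],
)

```text
time_s: 25.48
tcp_pos: [0.5138, -0.4085, 0.1473]
eef_rot: [-179.9, 0.1, 33.2]
contact_force: [-1.2, 0.5, -0.8]
gripper_width: 0.017
gripper_force: 25.0
```

>>> jog_arm(
  deltas=[
    [[-1,0.05,-0.7,-2.6,0],[-1,0,0,-2.6,0],[-1,0,0,0,0],[-1,0,0,-0.4,0],[-1,0,0,-0.4,0],[-1,0,0,0,0]],
  ],
)

```text
time_s: 26.22
tcp_pos: [0.515, -0.4122, 0.0891]
eef_rot: [180.0, -0.0, 33.5]
contact_force: [-0.4, -0.1, 0.2]
gripper_width: 0.017
gripper_force: 25.0
```

>>> jog_arm(
  deltas=[
    [[-1,0,-0.3,0.1,0],[-1,0,0,0,0],[-1,0,0,-0.4,0],[-1,0,0,-0.4,0],[-1,0,0,0,0]],
  ],
)

```text
time_s: 26.85
tcp_pos: [0.5145, -0.4151, 0.081]
eef_rot: [-179.9, 0.0, 33.5]
contact_force: [0.5, 0.2, -0.6]
gripper_width: 0.0174
gripper_force: 25.0
```

>>> jog_arm(
  deltas=[
    [[-1,0,0,-0.5,0],[-1,0,0,-0.5,0],[-1,0,0,-0.4,0],[-1,0,0,-0.2,0],[-1,0,0,0,0]],
  ],
)

```text
time_s: 27.48
tcp_pos: [0.5148, -0.4153, 0.0655]
eef_rot: [-180.0, 0.0, 33.5]
contact_force: [-0.4, 0.7, -0.4]
gripper_width: 0.0172
gripper_force: 25.0
```

>>> jog_arm(
  deltas=[
    [[-1,0,0,-0.1,0],[-1,0,0,0,0],[-0.2,0,0,0,0],[-0.2,0,0,0,0],[-0.2,0,0,0,0]],
  ],
)

```text
time_s: 28.1
tcp_pos: [0.5149, -0.4153, 0.0647]
eef_rot: [180.0, -0.0, 33.5]
contact_force: [0.2, -0.2, -0.1]
gripper_width: 0.0345
gripper_force: 0.0
```

>>> jog_arm(
  deltas=[
    [[-0.2,0,0,4.5,0],[-0.2,0,0,4,0],[-0.2,-0.9,5.4,0,0.14],[-0.2,-0.9,5.4,0,0.14],[-0.2,-0.9,5.4,0,0.14],[-0.2,-0.9,5.4,0,0.14],[-0.2,-0.9,5.4,0,0.14],[-0.2,-0.9,5.4,0,0.14]],
  ],
)

```text
time_s: 29.1
tcp_pos: [0.4605, -0.0897, 0.15]
eef_rot: [179.9, -0.0, 81.9]
contact_force: [1.8, -0.2, 0.5]
gripper_width: 0.0352
gripper_force: 0.0
```

>>> jog_arm(
  deltas=[
    [[-0.2,-0.9,5.4,0,0.14],[-0.2,-0.9,5.4,0,0.14],[-0.2,-0.9,5.4,0,0],[-0.2,-0.9,5.4,0,0],[-0.2,-0.9,5.4,0,0],[-0.2,-0.9,5.4,0,0],[-0.2,0,0,0,0],[-0.2,0,0,0,0]],
  ],
)

```text
time_s: 30.1
tcp_pos: [0.4065, 0.2326, 0.1496]
eef_rot: [-180.0, 0.0, 97.7]
contact_force: [0.2, 0.0, 0.4]
gripper_width: 0.035
gripper_force: 0.0
```

```bash
python3 - <<'E'
from h import *
s=r.get_state(); print(s['tcp_pos'].round(4),s['eef_rot'].round(2))
im=r.capture('scene'); cv2.imwrite('pics/scene9.png',im); cv2.imwrite('pics/top9.png',r.capture('top'))
f=im.astype(float); b=((f[...,0]-f[...,2])>90).astype(np.uint8)
u,v=proj('scene',[.5148,-.4153,.05]).round().astype(int); print(u,v)
m=(f[...,0]-f[...,2])
print(m[v-16:v+8,u-8:u+14].astype(int))
E
```

```text
[0.4065 0.2326 0.1496] [-1.7998e+02  2.0000e-02  9.7700e+01]
422 254
[[  4   0   1   1  12  68 147 192 200 202 200 201 195 165  97  22 -19 -35
  -47 -56 -63 -70]
 [ 11   2   0   1  19  85 161 195 201 203 201 201 199 188 143  77  19 -13
  -28 -39 -51 -58]
 [ 26   6   0   3  25  98 173 196 201 201 202 202 201 196 179 129  60  10
   -8 -17 -27 -36]
 [ 48  17   4   6  35 114 183 198 200 201 201 202 201 200 194 164  98  36
    6  -3  -7 -12]
 [ 78  42  29  34  63 131 187 198 200 200 200 202 202 202 199 186 140  77
   26   3  -1  -2]
 [128  98  90 101 121 160 190 196 198 200 201 203 203 202 202 196 175 123
   57  13   1   0]
 [178 162 161 169 179 189 190 185 193 197 201 201 202 204 203 201 192 158
   92  32   6   0]
 [196 194 195 197 197 196 184 161 173 190 196 199 202 204 203 202 197 180
  128  62  17   1]
 [200 200 199 200 200 196 171 136 140 163 182 195 198 200 200 201 200 192
  162 101  39   7]
 [198 198 200 200 200 194 159 118 117 138 162 180 191 196 198 200 201 198
  187 141  74  22]
 [190 194 197 198 197 191 149 111 114 135 156 175 187 194 196 200 199 200
  195 170 110  43]
 [160 17
[... 501 characters left out ...]
6  72  50  49  86 147 186 184
  155 100  39   6]
 [ 93 107 137 143  94  43  21  18  25  33  35  28  26  46  97 159 191 186
  152  89  31   4]
 [ 91 103 133 159 148 111  72  44  32  28  27  27  40  79 133 178 194 187
  146  81  25   2]
 [ 86  96 117 155 177 169 143 112  88  75  73  75  93 130 169 191 194 183
  136  69  18   1]
 [ 88  90 106 140 177 189 181 168 153 143 141 142 152 170 185 192 189 173
  123  57  13   1]
 [ 94  93 100 130 165 184 188 185 181 177 176 177 179 182 184 184 180 162
  112  47   9  -1]
 [102  98 106 135 162 177 182 182 181 179 181 181 182 182 182 180 174 150
   97  38   6   0]
 [110 106 114 143 166 175 175 172 171 173 179 181 181 182 181 179 169 136
   78  27   4   0]]
```

>>> jog_arm(
  deltas=[
    [[-0.2,-1.06,5.77,0,0],[-0.2,0,0,-4.5,0],[-0.2,0,0,-4.0,0],[-0.2,0,0,-1.6,0],[-0.2,0,0,0,0],[-1,0,0,0,0],[-1,0,0,0,0],[-1,0,0,0,0]],
  ],
  force=8,
)

```text
time_s: 31.2
tcp_pos: [0.3966, 0.2908, 0.0495]
eef_rot: [179.9, -0.1, 97.6]
contact_force: [-1.5, -0.1, 4.0]
gripper_width: 0.0134
gripper_force: 8.0
```

>>> jog_arm(
  deltas=[
    [[-1,0,0,0,0],[-1,0,0,0,0]],
  ],
)

```text
time_s: 31.45
tcp_pos: [0.3966, 0.2908, 0.0494]
eef_rot: [179.9, -0.0, 97.7]
contact_force: [-1.6, -1.2, 6.0]
gripper_width: 0.0138
gripper_force: 8.0
```

>>> jog_arm(
  deltas=[
    [[-0.2,0,0,0,0],[-0.2,0,0,-0.1,0],[-0.2,0,0,0,-0.17],[-0.2,0,0,0,-0.17],[-0.2,0,0,0,-0.17],[-0.2,0,0,0,-0.17],[-0.2,0,0,0,-0.17],[-0.2,0,0,0,-0.17]],
  ],
)

```text
time_s: 32.45
tcp_pos: [0.3961, 0.2903, 0.0474]
eef_rot: [180.0, 0.0, 38.9]
contact_force: [-0.3, 0.0, 0.1]
gripper_width: 0.0349
gripper_force: 0.0
```

>>> jog_arm(
  deltas=[
    [[-0.2,0,0,0,0],[-1,0,0,0,0],[-1,0,0,0,0],[-1,0,0,0,0],[-1,0,0,0,0],[-1,0,0,0,0]],
  ],
  force=25,
)

```text
time_s: 33.2
tcp_pos: [0.3962, 0.2904, 0.0477]
eef_rot: [180.0, 0.0, 39.2]
contact_force: [-0.1, -0.9, -0.3]
gripper_width: 0.0135
gripper_force: 25.0
```

>>> jog_arm(
  deltas=[
    [[-1,0,0,4,0],[-1,0,0,4.7,0],[-1,1.1,-4.6,0,-0.17],[-1,1.2,-4.6,0,-0.17],[-1,1.1,-4.6,0,-0.17],[-1,1.2,-4.7,0,-0.17],[-1,0,0,0,-0.17],[-1,0,0,0,0]],
  ],
)

```text
time_s: 34.2
tcp_pos: [0.4423, 0.1048, 0.1347]
eef_rot: [-180.0, -0.0, -9.5]
contact_force: [0.6, 0.4, -0.8]
gripper_width: 0.0129
gripper_force: 25.0
```

>>> jog_arm(
  deltas=[
    [[-1,0,0,-2.2,0],[-1,0,0,-2.2,0],[-1,0,0,0,0],[-1,0,0,0,0]],
  ],
)

```text
time_s: 34.7
tcp_pos: [0.4426, 0.106, 0.0913]
eef_rot: [-180.0, -0.0, -9.3]
contact_force: [0.8, 0.4, -0.4]
gripper_width: 0.0131
gripper_force: 25.0
```

Now at (0.4426, 0.106); I shift slightly and feel down.

>>> jog_arm(
  deltas=[
    [[-1,-0.03,-0.07,0,0],[-1,0,0,-0.5,0],[-1,0,0,-0.4,0],[-1,0,0,-0.3,0],[-1,0,0,0,0]],
  ],
)

```text
time_s: 35.33
tcp_pos: [0.4418, 0.1045, 0.0784]
eef_rot: [180.0, 0.0, -9.5]
contact_force: [1.0, 0.4, 0.1]
gripper_width: 0.0136
gripper_force: 25.0
```

>>> jog_arm(
  deltas=[
    [[-1,0,0.05,-0.4,0],[-1,0,0,-0.4,0],[-1,0,0,0,0]],
  ],
)

```text
time_s: 35.7
tcp_pos: [0.4417, 0.1051, 0.0703]
eef_rot: [180.0, 0.0, -9.5]
contact_force: [-0.7, -1.1, 0.0]
gripper_width: 0.013
gripper_force: 25.0
```

>>> jog_arm(
  deltas=[
    [[-1,0,0,-0.5,0],[-1,0,0,-0.4,0],[-1,0,0,-0.25,0],[-1,0,0,-0.1,0],[-1,0,0,0,0]],
  ],
)

```text
time_s: 36.33
tcp_pos: [0.442, 0.1052, 0.0582]
eef_rot: [180.0, 0.0, -9.5]
contact_force: [-0.9, -0.0, 0.0]
gripper_width: 0.0131
gripper_force: 25.0
```

>>> jog_arm(
  deltas=[
    [[-1,0,0,-0.1,0],[-1,0,0,0,0],[-0.2,0,0,0,0],[-0.2,0,0,0,0],[-0.2,0,0,0,0],[-0.2,0,0,4,0],[-0.2,0,0,4,0],[-0.2,0,5,3,0]],
  ],
)

```text
time_s: 37.33
tcp_pos: [0.4419, 0.1541, 0.1689]
eef_rot: [-180.0, -0.0, -9.7]
contact_force: [1.5, 0.8, -0.1]
gripper_width: 0.035
gripper_force: 0.0
```

>>> jog_arm(
  deltas=[
    [[-0.2,-0.5,6,0,0],[-0.2,-0.5,6,0,0],[-0.2,-0.5,6,0,0],[-0.2,-0.5,6,0,0],[-0.2,0,0,0,0]],
  ],
)

```text
time_s: 37.95
tcp_pos: [0.4214, 0.3988, 0.1663]
eef_rot: [180.0, -0.0, -9.3]
contact_force: [-0.8, -0.7, -1.1]
gripper_width: 0.035
gripper_force: 0.0
```

```bash
python3 - <<'E'
from hole import *
print(r.get_state()['tcp_pos'].round(3))
T=r.capture('top');Sc=r.capture('scene'); cv2.imwrite('pics/top10.png',T);cv2.imwrite('pics/scene10.png',Sc)
for n,p,z,k in(('blue_lid',[.5646,-.381,.5815],.035,-61),('orange_lid',[.489,.095,-.18],.029,-49)):
    q,f,A=fit(T,'top',n,p,z=z); print(n,np.round(q,4),round(f,1),lab(q,z,[(k,0,15)])[0].round(4))
# pin heads: saturated-colour head separated by dark/grey collar; print scene strips
for nm,P,ch in(('blue',[.5148,-.4153,.05],0),('orange',[.442,.1052,.044],2)):
    for cam,im in(('top',T),('scene',Sc)):
        f=im.astype(float); m=(f[...,0]-f[...,2])*(1 if ch==0 else -1)
        u,v=proj(cam,P).round().astype(int); print(nm,cam,u,v,'headtop',proj(cam,np.array(P)+[0,0,.03]).round(1)); print(m[v-12:v+6,u-7:u+9].astype(int))
E
```

```text
[0.421 0.399 0.166]
blue_lid [ 0.5642 -0.3822  0.5829] 10.7 [ 0.5133 -0.4158  0.05  ]
orange_lid [ 0.4894  0.0941 -0.1832] 29.5 [0.4412 0.103  0.044 ]
blue top 406 209 headtop [409.3 208.1]
[[ 12  45  92 163 166 165 165 161 163 161 164 166 169 121  11  -3]
 [101 169 172 169 168 164 165 164 161 166 161 168 173 176  35  -6]
 [175 169 165 165 166 165 165 160 166 164 170 169 181  49  -8  -5]
 [165 166 165 169 164 164 166 161 165 166 168  88  -1  -9  -5  -4]
 [166 165 164 167 167 165 163 162 163 175  75 -10  -7  -3   1   0]
 [167 166 165 168 163 165 165 163 165 122  36  -5  -2  -3   1   0]
 [167 170 168 169 166 162 171 155 164 170 133  27  -4  -6  -1  -3]
 [164 168 169 166 169 146 167 162 160 167 174  71  -6  -2   0  -3]
 [104 153 170 168 147 104 109 104 108 147 165 126  40  -2  -4   1]
 [109 108  94  94  94  47  -9  -8  35 120 154 174 131  18  -2  -2]
 [104  94 105 114  38  -4  22  51 149 170 169 168 175  82  -3  -5]
 [ 69 100 118  89   6  22  50  75 169 167 164 163 166 161  45  -6]
 [ 65 103 116  58  -4  16  46  85 167 167 161 164 162 170 132  13]
 [ 66 102 114  77   2  16  43  56 153 1
[... 3342 characters left out ...]
 228 231 233 232 230 224 207]
 [  1   1   2  15  71 148 203 223 227 227 225 228 233 231 232 229]
 [  0   0   3  17  66 138 196 220 224 217 205 202 216 231 232 232]
 [  2   7  19  31  57 115 177 209 210 186 152 149 185 220 232 233]
 [ 11  37  64  66  55  77 129 164 169 137  92  94 152 213 231 234]
 [ 27  75 120 110  64  48  72  99 101  82  59  77 146 211 231 230]
 [ 36  98 153 149  93  56  49  56  62  62  70 108 170 218 230 226]
 [ 34  95 153 164 132  97  78  79  88 102 128 165 205 225 229 227]
 [ 25  80 137 159 154 140 130 141 153 169 190 209 223 230 229 226]
 [ 17  68 125 150 157 158 165 178 193 209 219 226 229 228 227 225]
 [ 11  50 102 133 148 159 175 185 195 214 227 230 227 227 227 225]]
```

```bash
python3 -c "
from plant import r
print(r.close_job())"
```

```text
the job is handed in; nothing more can be done
None
```

Both lids are down on their own-coloured cases, each with its pin pushed fully through both ears. The job was handed in at about 38 s of the 72 s allowed. No verdict came back, but force readings and the final camera check look right, and I made no contact with the white lid, wash bottle or beaker that I know of.

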